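Push a dead light out of a campfire base

ROBOT

A 6-joint arm with a two-finger parallel gripper is mounted at the origin on the work surface. World frame = base frame: x ahead of the robot, y to its left, z up, the work surface at z = 0. Lengths are in mm, angles in rad, forces in N, time in s.
With the tool pointing down it reaches from about 350 to 775 mm from the base axis. Payload 7.3 kg.
Tool frame: the origin (TCP) lies on the centre line of the jaws, within the pads' length; the fingertips stand 22 mm ahead of it and the grasp point (between the pads) lies 3 mm ahead of it; z points along the fingers, y is the direction in which the jaws open and shut (so a half turn about z gives the same grasp; the last joint's range is limited). The gripper opens to 92 mm and grips with 3 to 60 N. Pads are 19 mm wide; open, the fingers measure 130 mm over their backs; the gripper's body (75 mm by 190 mm) begins 47 mm behind the grasp point.
Start: joints at [-1.385, 0.342, 1.524, -0, 1.275, -0.146], TCP at [171.039, -496.375, 248.741] pointing down, gripper open.
Joint ranges: [-2.53, 2.53], [-0.77, 2.02], [0.04, 2.7], [-1, 4.14], [0.28, 2.66], [-3.11, 3.11]. Speed limits (rad/s): [2.57, 2.57, 3.14, 3.14, 3.14, 3.14].

INTERFACE

Orientations are given as [roll, pitch, yaw] about the fixed x, y, z axes, in that order (R = Rz(yaw) Ry(pitch) Rx(roll)).
In Python, from plant import get_obs, capture, close_job gives the robot as it stands.
- The arm moves only by the tool carry_out, never from a script. Its arguments are lists of equal length, an entry for each row: "xyz": the shift along the tool's x, y, z scaled (see below), a list of three; "dr": the turn, a rotation vector about the tool's x, y, z scaled (see below), a list of three. A call has 1 to 8 rows; each row shifts and turns the commanded pose from where the row before left it, along the tool's axes as they then stand; what a row does not reach is not made up. The controller multiplies each number of a shift by 0.06 m and each number of a turn by 8 degrees. A row lasts 1/8 s, in which the tool goes at most 62.5 mm and 10.7 degrees, less where a joint would pass 70% of its speed; a pose out of reach is approached as far as the arm can. A call with a number of a shift or a turn outside -1 to 1 is refused whole. A call with a gripper value outside its range is refused whole. "gripper" is the gripper's target within -1 to 1 (fully open at 1, half-way at 0, shut at -1), set as the call begins (left out, the last holds). The fingers move at their own pace and stop on an object; the grip force is fixed at half the most. Time passes only in rows, so rows that do not move let the fingers close. It gives the time, the measured TCP pose, the force and the opening at its end, in the units of the state.
- get_obs(): the state, without advancing time (a new reading comes with each control period).
- capture(name): name is "scene" or "top" or "wrist"; returns a dict with "image" (480x640x3 uint8, blue, green, red), "fx", "fy", "cx", "cy" (pixels), "pose" (4x4, takes a point from camera to world coordinates). Camera axes: x right, y up, looking along -z (the intrinsics and any distortion apply to the point x, -y, -z); pixel columns grow to the right and rows downward; lengths in mm; the calibration is good to about 2 mm. A picture is of the moment at which its call begins. There is no depth.
- close_job(): hands the job in, once; it reports no verdict.
The state is a dict: "time": time; "joint_positions": joint angles; "dq": joint speeds; "tau": joint torques, N m; "tool_pos": TCP position; "tcp_rot": TCP orientation; "contact_force": force on the tool from outside, world axes, zero at the start; "moment": the same for the moment, N m; "grip_width": finger opening in mm.
Only numpy, scipy, OpenCV 4.12 (cv2) and the standard library are available. Lean on these libraries where they do the work, as an engineer would, in place of code of your own. Each camera call takes 0.05 s, during which the arm holds its last target.

TASK

The light in the cork campfire base is dead. Set the base over the pin of the push-out stand so that the pin enters the hole in its underside, and press it fully down onto the stand so that the light is poked up; do not force it against the pin (over 30 N bends it), but feel for the hole lightly. Then take the light out and lay it flat, lens up, in the tray beside the spent one without dropping it, leaving the base sitting on the stand and everything else where it is.

Things in the scene. Friction and masses are not known exactly. Their poses are not given: they have to be found in the camera images.
- plinth: loose cork base of a model campfire on the counter: block 90 mm (its x) by 56 mm (its y) by 44 mm tall, about 0.25 kg. Origin: centre of its underside; z up. The light sits in a round recess, 35.5 mm wide and 20 mm deep, in the middle of its top. Small rocks up to 8 mm high lie along its +x and -x ends, 32 mm or more from the centre; the long sides are plain: grip it across y (56 mm)
- plinth_hole (a point): centre of the access hole in the plinth's underside (same point as the plinth's origin). The hole is round, 12 mm across, and runs straight up through the 24 mm thick floor of the recess to the light's underside
- light: white round battery light with an orange lens, 34 mm wide, 20 mm tall, 25 g; origin: centre of its underside, z up. Its top is level with the cork, so it cannot be gripped there. Two sprung clips near the recess floor hold it: it takes about 5 to 12 N to start it upward and is free once risen about 9 mm. With the plinth fully down on the stand it is 16 mm up
- stand: push-out stand fixed to the counter: round blue base 90 mm across, 20 mm tall, origin at the centre of its underside, with an upright rigid steel pin 8 mm across, its nearly flat tip 40 mm above the base's top (60 mm above the counter). The pin's axis is 5 mm off the base's centre in a direction that differs every time and is not measured: find it by feel, or see it
- stand_top (a point): centre of the top face of the stand's base, 20 mm above the counter (the pin rises 5 mm beside this point)
- tray: fixed shallow wooden tray for flat lights, outside 120 mm (its x) by 150 mm (its y) by 18 mm tall, walls and floor 4 mm thick. Origin: centre of its underside. The spent light occupies the +y part; from its centre to the -y wall it is empty
- red_house: cork cottage with a red roof, about 70 x 62 x 75 mm. Leave it alone.
- slate_house: cork cottage with a dark roof, about 60 x 62 x 80 mm. Leave it alone.
- jug: small terracotta jug, 42 mm wide, 52 mm tall. Leave it alone.
- bridge: cork bridge, 130 x 50 x 45 mm. Leave it alone.
- brush: hand brush, lying. Leave it alone.
- well: grey model well with a wooden frame, 60 mm wide, 83 mm tall. Leave it alone.
- spent_light: a flat battery light of the same make (34 mm across, 20 mm tall), already lying in the tray, 45 mm from the tray's centre on its +y side. Leave it alone
Not all that is in view belongs to the job. Leave any blue or purple look-alike of the plinth alone.

How it is judged:
By the outcome, as a careful person would: the job done as asked, in the order asked, and still so for the second after the job is handed in, with the robot touching nothing.
It also fails if it takes over 72 s, if anything falls off the work surface, if the arm or the gripper's body presses on something with over 40 N, if the wrist force passes 120 N, or if a joint passes its speed limit or range.

## Working session

There is one attempt and no reset: what is moved stays moved. The work goes in short steps, Python scripts to look and compute and a tool call to move; the robot and the scene stay as the last step left them, time stands still between calls to the robot, and variables do not carry over. Pictures are saved under pics/ and viewed, and the job is handed in when it is done.

Besides the shell and the picture viewer there is one more tool, called after ">>>" as a command line: name --argument value ..., lists and objects as JSON in quotes. carry_out: Moves the arm, as the interface text tells. Shifts and turns lie within -1 to 1; 1 stands for 0.06 m of shift or 8 degrees of turn. Its arguments: {"type":"object","properties":{"xyz":{"type":"array"},"dr":{"type":"array"},"gripper":{"type":"number"}},"required":["xyz","dr"]}

```bash
ls; mkdir -p pics
python3 - <<'E'
from plant import *
import cv2,json,numpy as np
o=get_obs();print({k:np.round(v,3).tolist() for k,v in o.items()})
for n in ["scene","top","wrist"]:
    c=capture(n);cv2.imwrite(f"pics/{n}0.png",c["image"]);print(n,c["fx"],c["fy"],c["cx"],c["cy"],np.round(c["pose"],3).tolist(),[k for k in c])
E
```

```text
pics
{'time': 0.0, 'joint_positions': [-1.385, 0.343, 1.525, 0.0, 1.275, -0.146], 'dq': [-0.003, 0.001, 0.0, -0.003, -0.0, -0.0], 'tau': [-0.001, -43.124, -24.422, 0.072, 0.056, -0.0], 'tool_pos': [170.97, -495.992, 248.023], 'tcp_rot': [-3.14, -0.0, 0.332], 'contact_force': [-0.557, 0.275, 0.669], 'moment': [0.003, 0.014, 0.016], 'grip_width': 91.646}
scene 464.21162558139366 464.21162558139366 320.8837308437617 233.49466175995983 [[0.671, -0.488, 0.558, 1132.78], [0.742, 0.442, -0.505, -514.827], [-0.0, 0.753, 0.658, 740.742], [0.0, 0.0, 0.0, 1.0]] ['image', 'fx', 'fy', 'cx', 'cy', 'pose']
top 485.5678796260212 485.5678796260212 320.1745609135403 239.10910358417232 [[-0.033, 0.977, -0.21, 331.829], [-0.999, -0.032, 0.005, 1.209], [-0.002, 0.21, 0.978, 1242.347], [0.0, 0.0, 0.0, 1.0]] ['image', 'fx', 'fy', 'cx', 'cy', 'pose']
wrist 429.5835741612953 429.5835741612953 322.83350718103344 237.34486738849884 [[0.326, 0.899, 0.292, 250.487], [-0.945, 0.31, 0.1, -470.216], [-0.001, -0.309, 0.951, 385.037], [0.0, 0.0, 0.0, 1.0]] ['image', 'fx', 'fy', 'cx', 'cy', 'pose']
```

View pics/scene0.png

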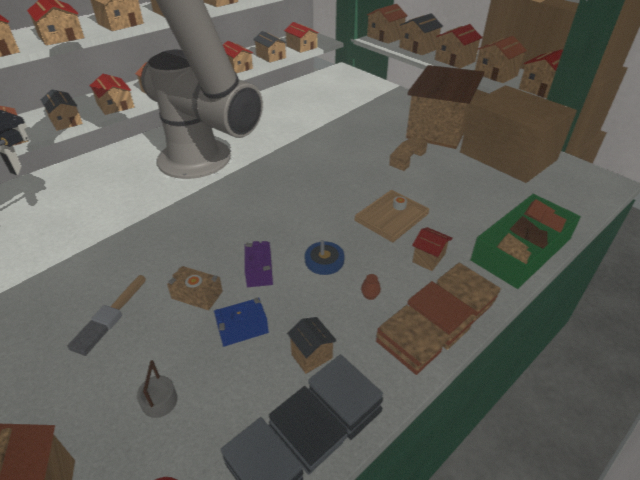

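View pics/top0.png

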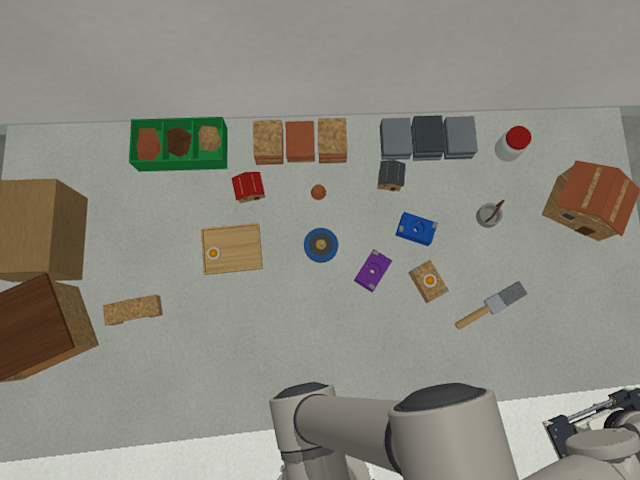

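View pics/wrist0.png

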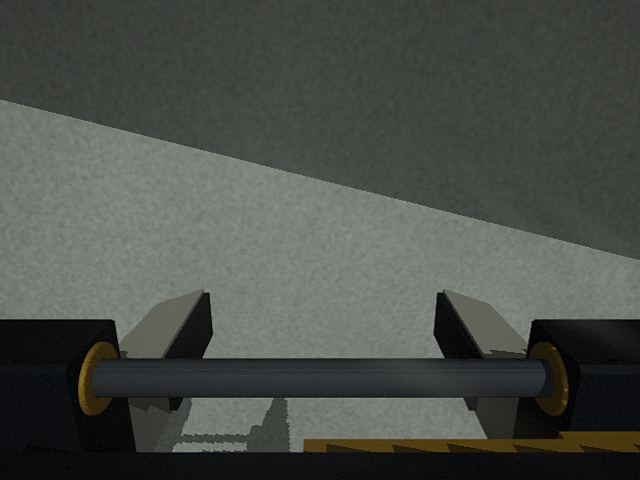

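```bash
cat > h.py <<'E'
from plant import *
import cv2,numpy as np
def ray(c,u,v):
    P=np.array(c["pose"]);d=P[:3,:3]@np.array([(u-c["cx"])/c["fx"],-(v-c["cy"])/c["fy"],-1.]);return P[:3,3],d
def onz(c,u,v,z):
    o,d=ray(c,u,v);return o+d*(z-o[2])/d[2]
def proj(c,p):
    P=np.array(c["pose"]);q=P[:3,:3].T@(np.array(p)-P[:3,3]);return np.array([c["cx"]+c["fx"]*q[0]/-q[2],c["cy"]-c["fy"]*q[1]/-q[2]])
def mask(im,lo,hi,box):
    h=cv2.cvtColor(im,cv2.COLOR_BGR2HSV);m=cv2.inRange(h,np.array(lo),np.array(hi));k=np.zeros_like(m);x0,y0,x1,y1=box;k[y0:y1,x0:x1]=m[y0:y1,x0:x1];return k
E
python3 - <<'E'
from h import *
t=capture("top");s=capture("scene")
a=cv2.resize(t["image"][200:320,190:470],None,fx=2.8,fy=2.8,interpolation=cv2.INTER_CUBIC)
a=cv2.resize(t["image"][215:310,300:460],None,fx=5,fy=5,interpolation=cv2.INTER_CUBIC);cv2.imwrite("pics/tz.png",a)
a=cv2.resize(s["image"][225:320,160:360],None,fx=4,fy=4,interpolation=cv2.INTER_CUBIC);cv2.imwrite("pics/sz.png",a)
E
```

```text
(no output)
```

View pics/tz.png

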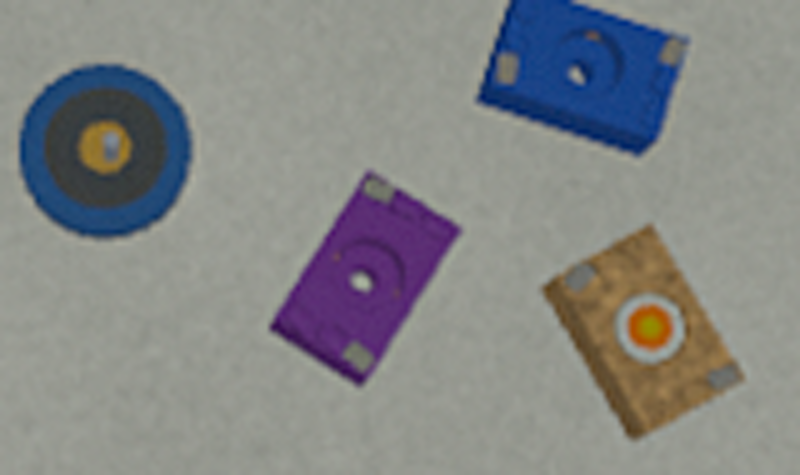

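View pics/sz.png

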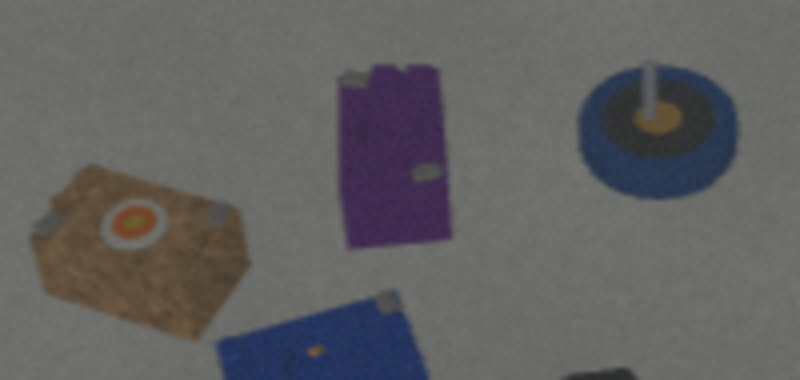

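```bash
cat > m1.py <<'E'
from h import *
t=capture("top");s=capture("scene")
tz=lambda x,y:(300+(x+.5)/5-.5,215+(y+.5)/5-.5)
sz=lambda x,y:(160+(x+.5)/4-.5,225+(y+.5)/4-.5)
for nm,p,z in [("lens",(650,327),44),("c1",(651,226),44),("c2",(744,380),44),("c3",(633,440),44),("c4",(543,288),44),("stand",(106,152),20),("disc",(106,148),20),("pintip",(111,146),60)]:
    print("top",nm,onz(t,*tz(*p),z).round(1))
for nm,p,z in [("lens",(135,223),44),("standdark",(660,118),20),("ring",(658,118),20),("pinbase",(648,118),20),("pintip",(651,65),60)]:
    print("scene",nm,onz(s,*sz(*p),z).round(1))
for nm,p,z in [("tray1",(202,226),18),("tray2",(260,224),18),("tray3",(263,270),18),("tray4",(205,274),18),("spent",(213,253),24)]:
    print(nm,onz(t,*p,z).round(1))
for p in [(391,192),(428,209),(393,239),(356,216)]: print("traysc",onz(s,*p,18).round(1))
print(onz(s,400,203,24))
E
python3 m1.py
```

```text
top lens [ 476.2 -272.9   44. ]
top c1 [ 526.8 -277.5   44. ]
top c2 [ 448.5 -317.2   44. ]
top c3 [ 420.9 -260.2   44. ]
top c4 [ 497.4 -221.3   44. ]
top stand [578.4  -6.5  20. ]
top disc [580.5  -6.6  20. ]
top pintip [573.3  -8.8  60. ]
scene lens [ 474.8 -271.4   44. ]
scene standdark [579.1  -3.   20. ]
scene ring [578.4  -3.8  20. ]
scene pinbase [574.6  -8.   20. ]
scene pintip [575.7  -6.8  60. ]
tray1 [639.2 299.9  18. ]
tray2 [639.6 149.5  18. ]
tray3 [518.7 142.6  18. ]
tray4 [513.3 290.   18. ]
spent [565.8 269.1  24. ]
traysc [520.4 287.9  18. ]
traysc [631.1 302.2  18. ]
traysc [647.  151.2  18. ]
traysc [529.2 147.9  18. ]
[572.21512466 262.46890214  24.        ]
```

>>> carry_out --xyz '[[0.82,-0.5,0],[0.82,-0.5,0],[0.82,-0.5,0],[0.82,-0.5,0],[0.82,-0.5,0],[0.82,-0.5,0],[0.82,-0.5,0],[0.82,-0.5,0]]' --dr '[[0,0,0],[0,0,0],[0,0,0],[0,0,0],[0,0,0],[0,0,0],[0,0,0],[0,0,0]]'

```text
time: 1.35
tool_pos: [466.0, -139.7, 248.9]
tcp_rot: [3.141, -0.0, 0.332]
contact_force: [0.7, -1.1, -0.1]
grip_width: 91.7
```

>>> carry_out --xyz '[[0.82,-0.5,0.4],[0.82,-0.5,0.5],[0.85,-0.53,0.4],[0,0,0],[0,0,0]]' --dr '[[0,0,0],[0,0,0],[0,0,0],[0,0,-1],[0,0,0]]'

```text
time: 1.98
tool_pos: [573.6, -8.5, 172.0]
tcp_rot: [-3.141, 0.001, 0.472]
contact_force: [-1.0, 0.1, 0.3]
grip_width: 92.1
```

Run:
```python
from h import *
import pickle
c=capture("wrist");o=get_obs();pickle.dump((c,o),open("st.pkl","wb"));cv2.imwrite("pics/w1.png",c["image"]);print(o["tool_pos"],o["tcp_rot"],np.round(c["pose"],3).tolist())
```

```text
[573.60785058  -9.08576637 172.59607169] [3.14151671e+00 2.55933693e-04 4.68966022e-01] [[0.454, 0.847, 0.276, 648.67], [-0.891, 0.432, 0.141, 28.335], [0.0, -0.31, 0.951, 308.869], [0.0, 0.0, 0.0, 1.0]]
```

View pics/w1.png

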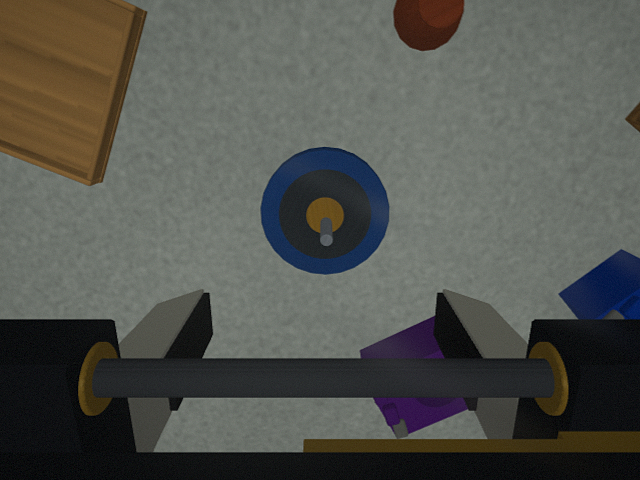

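Run:
```python
from h import *
import pickle
c,o=pickle.load(open("st.pkl","rb"));im=c["image"]
m=mask(im,(100,80,40),(125,255,255),(240,130,410,290));
cn=max(cv2.findContours(m,0,1)[0],key=cv2.contourArea);e=cv2.fitEllipse(cn);print(e)
cv2.imwrite("pics/w1z.png",cv2.resize(im[140:285,250:400],None,fx=4,fy=4,interpolation=cv2.INTER_CUBIC))
```

```text
((324.57244873046875, 210.4906005859375), (126.11582946777344, 126.93431854248047), 92.595458984375)
```

View pics/w1z.png

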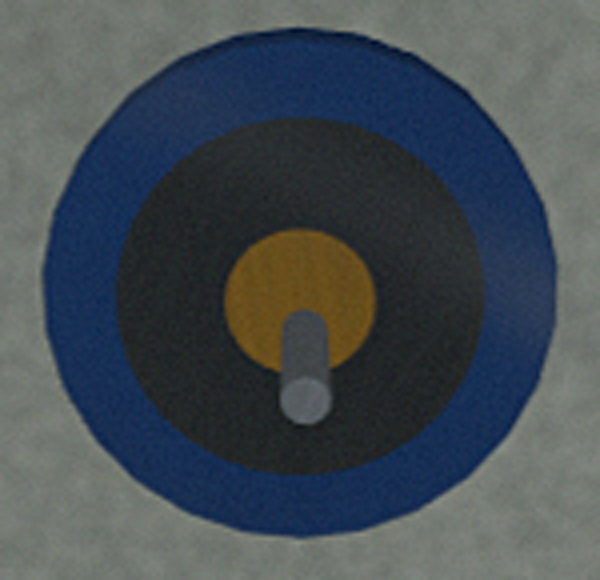

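Run:
```python
from h import *
import pickle
c,o=pickle.load(open("st.pkl","rb"))
print(o["tool_pos"],onz(c,326.1,239.8,60),onz(c,324.7,214.7,20),onz(c,324.7,212.7,20))
b=onz(c,326,(140+330/4),20);print(b)
```

```text
[573.60785058  -9.08576637 172.59607169] [575.97054377 -11.05258716  60.        ] [580.2036003   -8.11994815  20.        ] [581.48155623  -7.46571665  20.        ]
[575.59610474 -11.50006393  20.        ]
```

>>> carry_out --xyz '[[-0.69,0.634,0],[-0.69,0.634,0],[-0.69,0.634,0],[-0.69,0.634,0],[-0.68,0.634,0],[0,0,0],[0,0,0]]' --dr '[[0,0,0],[0,0,0],[0,0,0],[0,0,0],[0,0,0],[0,0,0],[0,0,0]]'

```text
time: 2.9
tool_pos: [475.7, -272.5, 173.1]
tcp_rot: [3.141, -0.0, 0.468]
contact_force: [0.0, 1.1, -0.7]
grip_width: 91.9
```

Run:
```python
from h import *
import pickle
c=capture("wrist");o=get_obs();pickle.dump((c,o),open("pl.pkl","wb"));cv2.imwrite("pics/w2.png",c["image"]);print(o["tool_pos"],o["tcp_rot"])
```

```text
[ 476.1021128  -271.7916641   173.05321862] [ 3.14142274e+00 -4.57472544e-04  4.69922321e-01]
```

View pics/w2.png

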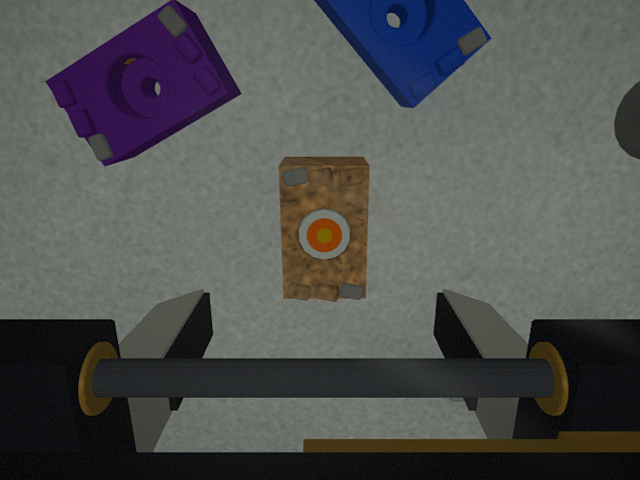

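Run:
```python
from h import *
import pickle
c,o=pickle.load(open("pl.pkl","rb"));im=c["image"]
m=mask(im,(5,150,100),(30,255,255),(295,205,355,265));cn=max(cv2.findContours(m,0,1)[0],key=cv2.contourArea);e=cv2.minEnclosingCircle(cn);print(e)
m=mask(im,(0,0,110),(180,60,255),(295,205,355,265));cn=max(cv2.findContours(m,0,1)[0],key=cv2.contourArea);e2=cv2.fitEllipse(cn);print(e2)
for q in (e[0],e2[0]): print(onz(c,*q,44).round(2), o["tool_pos"])
# edges
for v in (190,215,255,280):
    r=cv2.cvtColor(im,cv2.COLOR_BGR2HSV)[v,250:400,1].astype(int); k=np.where(r>70)[0]; 
    a,b=onz(c,250+k[0]-.5,v,44),onz(c,250+k[-1]+.5,v,44);R=np.array([np.sin(.47),-np.cos(.47)]);print(v,250+k[0],250+k[-1],((a+b)/2).round(1),(a-[476,-272,0])[:2]@R,(b-[476,-272,0])[:2]@R)
```

```text
((323.8939514160156, 235.0), 17.367219924926758)
((323.7783508300781, 234.18716430664062), (47.485408782958984, 49.20771026611328), 90.93314361572266)
[ 475.59 -274.99   44.  ] [ 476.1021128  -271.7916641   173.05321862]
[ 476.05 -274.68   44.  ] [ 476.1021128  -271.7916641   173.05321862]
190 280 368 [ 502.1 -261.6   44. ] -25.393024968928906 30.55643510886164
215 280 367 [ 487.5 -268.7   44. ] -25.92636385348836 30.420485190954736
255 282 366 [ 463.3 -281.3   44. ] -25.50260675967308 30.58816870631014
280 283 365 [ 447.3 -289.4   44. ] -25.392491581718385 30.44594831287987
```

>>> carry_out --xyz '[[-0.02,0.03,0.7],[0,0,0.7],[0,0,0.6],[0,0,0.3],[0,0,0]]' --dr '[[0,0,0],[0,0,0],[0,0,0],[0,0,0],[0,0,0]]'

```text
time: 3.58
tool_pos: [475.7, -272.6, 33.6]
tcp_rot: [-3.139, 0.001, 0.473]
contact_force: [-0.3, 0.5, 0.1]
grip_width: 91.9
```

>>> carry_out --xyz '[[0,0,0],[0,0,0],[0,0,0],[0,0,0],[0,0,0],[0,0,0]]' --dr '[[0,0,0],[0,0,0],[0,0,0],[0,0,0],[0,0,0],[0,0,0]]' --gripper -1

```text
time: 4.32
tool_pos: [475.9, -274.4, 35.1]
tcp_rot: [3.141, -0.0, 0.471]
contact_force: [-1.2, 1.6, 5.3]
grip_width: 55.8
```

>>> carry_out --xyz '[[0,0,-0.4],[0,0,-0.8],[0,0,-0.6],[0,0,0],[0,0,0]]' --dr '[[0,0,0],[0,0,0],[0,0,0],[0,0,0],[0,0,0]]'

```text
time: 4.95
tool_pos: [475.1, -273.9, 141.2]
tcp_rot: [-3.139, 0.001, 0.471]
contact_force: [-0.9, -0.0, -3.6]
grip_width: 56.3
```

Run:
```python
from h import *
import pickle
c=capture("wrist");P=[get_obs() for _ in range(3)];o=P[0];pickle.dump((c,o),open("gr.pkl","wb"));cv2.imwrite("pics/w3.png",c["image"])
for p in P: print(p["tool_pos"],p["tcp_rot"],p["contact_force"],p["moment"],p["grip_width"])
```

```text
[ 474.92524845 -273.7769608   140.76422279] [-3.13841282e+00  1.59290771e-03  4.71323377e-01] [-0.09610024 -0.18198877 -3.61298069] [-0.01702844  0.00093365 -0.01959989] 55.8262095005711
[ 474.92524845 -273.7769608   140.76422279] [-3.13841282e+00  1.59290771e-03  4.71323377e-01] [-0.09610024 -0.18198877 -3.61298069] [-0.01702844  0.00093365 -0.01959989] 55.8262095005711
[ 474.92524845 -273.7769608   140.76422279] [-3.13841282e+00  1.59290771e-03  4.71323377e-01] [-0.09610024 -0.18198877 -3.61298069] [-0.01702844  0.00093365 -0.01959989] 55.8262095005711
```

View pics/w3.png

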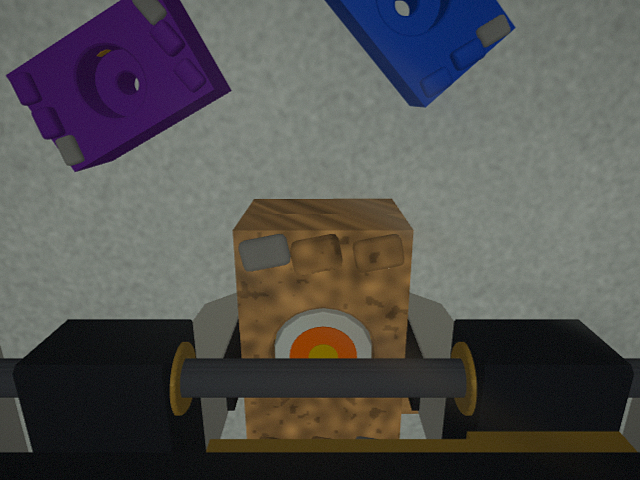

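Run:
```python
from h import *
import pickle
c,o=pickle.load(open("gr.pkl","rb"));im=c["image"]
cv2.imwrite("pics/w3z.png",cv2.resize(im[190:370,220:430],None,fx=3.8,fy=3.2,interpolation=cv2.INTER_CUBIC))
cp=lambda c,p:np.array(c["pose"])[:3,:3].T@(p-np.array(c["pose"])[:3,3])
a=np.array([np.cos(.47),np.sin(.47)]);b=np.array([np.sin(.47),-np.cos(.47)])
for z0 in (33,35,37):
  z=o["tool_pos"][2]-z0+44
  for nm,p in [("ringtop",(323,309)),("cornL",(234,231)),("cornR",(412.5,230)),("ringL",(274.5,350)),("ringR",(372,350))]:
    q=(onz(c,*p,z)-o["tool_pos"])[:2];print(z0,nm,(q@a).round(2),(q@b).round(2))
# reference
for f,pt,zz in (("st.pkl",(326.1,239.8),60),("pl.pkl",(323.8,234.4),44)):
  c,o=pickle.load(open(f,"rb"));q=(onz(c,*pt,zz)-o["tool_pos"])[:2];print(f,q@a,q@b,o["tool_pos"])
```

```text
33 ringtop 17.92 1.58
33 cornL 44.55 -25.85
33 cornR 44.98 29.03
33 ringL 2.47 -14.79
33 ringR 2.55 18.16
35 ringtop 16.88 1.58
35 cornL 43.93 -26.28
35 cornR 44.37 29.46
35 ringL 1.18 -15.05
35 ringR 1.27 18.42
37 ringtop 15.84 1.58
37 cornL 43.31 -26.72
37 cornR 43.76 29.9
37 ringL -0.1 -15.31
37 ringR -0.02 18.68
st.pkl 1.2157561575504252 2.8235863915992243 [573.60785058  -9.08576637 172.59607169]
pl.pkl -1.4966284562803607 2.562258319617715 [ 476.1021128  -271.7916641   173.05321862]
```

View pics/w3z.png

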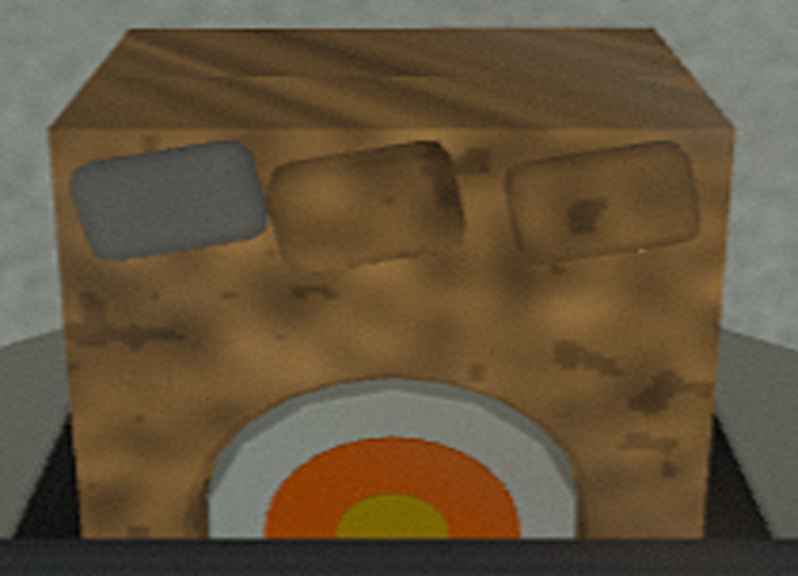

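>>> carry_out --xyz '[[0.5,-0.455,0],[0.6,-0.544,0],[0.6,-0.544,0],[0.6,-0.544,0],[0.6,-0.544,0],[0.59,-0.542,0],[0,0,0],[0,0,0]]' --dr '[[0,0,0],[0,0,0],[0,0,0],[0,0,0],[0,0,0],[0,0,0],[0,0,0],[0,0,0]]'

```text
time: 6.0
tool_pos: [575.1, -9.9, 141.1]
tcp_rot: [-3.14, 0.003, 0.472]
contact_force: [-0.5, -1.2, -2.7]
grip_width: 55.7
```

```bash
cat > o.py <<'E'
from h import *
import sys
P=[]
for _ in range(int(sys.argv[1]) if len(sys.argv)>1 else 1):
    s=capture("scene");P.append(get_obs())
cv2.imwrite("pics/"+(sys.argv[2] if len(sys.argv)>2 else "s_x")+".png",cv2.resize(s["image"][170:310,250:450],None,fx=4,fy=4,interpolation=cv2.INTER_CUBIC))
for k in ("tool_pos","tcp_rot","contact_force","moment"): print(k,np.mean([p[k] if k!="tcp_rot" else [p[k][0]%6.2832,*p[k][1:]] for p in P],0).round(3))
print(P[-1]["time"],P[-1]["grip_width"])
E
python3 o.py 4 s1
```

```text
tool_pos [575.413 -10.753 141.911]
tcp_rot [3.142e+00 1.000e-03 4.700e-01]
contact_force [ 0.232  0.09  -2.873]
moment [-0.03  -0.007 -0.   ]
6.2 55.68078094519387
```

View pics/s1.png

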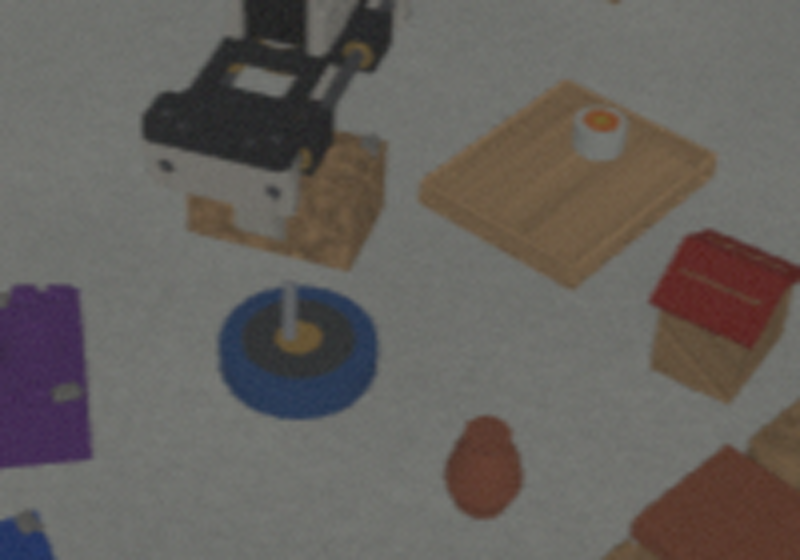

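>>> carry_out --xyz '[[0,0,0.3],[0,0,0.3],[0,0,0.08],[0,0,0],[0,0,0]]' --dr '[[0,0,0],[0,0,0],[0,0,0],[0,0,0],[0,0,0]]'

```text
time: 6.82
tool_pos: [576.5, -10.0, 102.7]
tcp_rot: [3.141, -0.001, 0.471]
contact_force: [0.3, -0.1, -2.5]
grip_width: 55.6
```

```bash
python3 o.py 6 s2
```

```text
tool_pos [576.27   -9.771 102.42 ]
tcp_rot [ 3.141e+00 -1.000e-03  4.710e-01]
contact_force [-0.094  0.003 -2.756]
moment [ 0.01  -0.007  0.014]
7.125 55.949639267712456
```

View pics/s2.png

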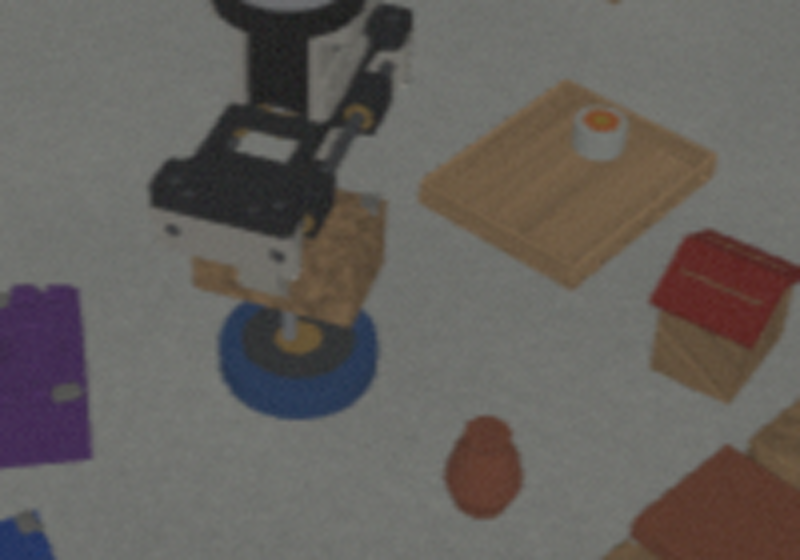

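>>> carry_out --xyz '[[0,0,0.06],[0,0,0.03],[0,0,0.02],[0,0,0]]' --dr '[[0,0,0],[0,0,0],[0,0,0],[0,0,0]]'

```text
time: 7.62
tool_pos: [575.9, -9.7, 95.1]
tcp_rot: [-3.142, 0.0, 0.471]
contact_force: [-0.3, -0.1, -2.9]
grip_width: 55.8
```

>>> carry_out --xyz '[[0,0,0.017],[0,0,0]]' --dr '[[0,0,0],[0,0,0]]'

```text
time: 7.88
tool_pos: [575.9, -9.7, 94.2]
tcp_rot: [-3.142, 0.0, 0.471]
contact_force: [1.1, -0.3, -2.7]
grip_width: 55.8
```

>>> carry_out --xyz '[[0,0,0.017],[0,0,0]]' --dr '[[0,0,0],[0,0,0]]'

```text
time: 8.12
tool_pos: [575.9, -9.7, 93.2]
tcp_rot: [3.142, 0.0, 0.471]
contact_force: [0.2, -0.1, -2.7]
grip_width: 56.0
```

>>> carry_out --xyz '[[0,0,0.017],[0,0,0.0]]' --dr '[[0,0,0],[0,0,0]]'

```text
time: 8.38
tool_pos: [575.9, -9.7, 92.1]
tcp_rot: [3.142, 0.0, 0.471]
contact_force: [0.1, 0.8, -2.5]
grip_width: 55.7
```

>>> carry_out --xyz '[[0,0,0.017],[0,0,0]]' --dr '[[0,0,0],[0,0,0]]'

```text
time: 8.62
tool_pos: [575.9, -9.7, 91.1]
tcp_rot: [-3.142, 0.0, 0.471]
contact_force: [0.4, 0.2, -2.8]
grip_width: 56.0
```

>>> carry_out --xyz '[[0,0,0.017],[0,0,0]]' --dr '[[0,0,0],[0,0,0]]'

```text
time: 8.88
tool_pos: [575.9, -9.7, 90.1]
tcp_rot: [-3.142, 0.0, 0.471]
contact_force: [-0.9, -0.0, -3.0]
grip_width: 55.4
```

>>> carry_out --xyz '[[0,0,0.03],[0,0,0.03],[0,0,0.03],[0,0,0]]' --dr '[[0,0,0],[0,0,0],[0,0,0],[0,0,0]]'

```text
time: 9.38
tool_pos: [575.9, -9.7, 84.5]
tcp_rot: [-3.141, 0.0, 0.471]
contact_force: [-0.2, -0.4, -2.2]
grip_width: 55.4
```

>>> carry_out --xyz '[[0,0,0.03],[0,0,0.04],[0,0,0.04],[0,0,0]]' --dr '[[0,0,0],[0,0,0],[0,0,0],[0,0,0]]'

```text
time: 9.88
tool_pos: [575.8, -9.7, 77.9]
tcp_rot: [-3.141, 0.0, 0.471]
contact_force: [0.3, 0.1, -2.5]
grip_width: 55.8
```

>>> carry_out --xyz '[[0,0,0.03],[0,0,0.03],[0,0,0.03],[0,0,0]]' --dr '[[0,0,0],[0,0,0],[0,0,0],[0,0,0]]'

```text
time: 10.38
tool_pos: [575.9, -9.7, 72.6]
tcp_rot: [-3.141, 0.0, 0.471]
contact_force: [0.2, 0.1, -2.9]
grip_width: 55.7
```

>>> carry_out --xyz '[[0,0,0.02],[0,0,0.02],[0,0,0]]' --dr '[[0,0,0],[0,0,0],[0,0,0]]'

```text
time: 10.75
tool_pos: [576.2, -9.8, 70.9]
tcp_rot: [3.141, -0.0, 0.471]
contact_force: [-1.3, 0.4, 3.5]
grip_width: 55.9
```

>>> carry_out --xyz '[[0,0,0.02],[0,0,0.02],[0,0,0]]' --dr '[[0,0,0],[0,0,0],[0,0,0]]'

```text
time: 11.12
tool_pos: [576.5, -9.7, 68.5]
tcp_rot: [3.141, -0.001, 0.471]
contact_force: [-0.6, 0.4, 3.8]
grip_width: 55.8
```

>>> carry_out --xyz '[[0,0,0.02],[0,0,0.02],[0,0,0]]' --dr '[[0,0,0],[0,0,0],[0,0,0]]'

```text
time: 11.5
tool_pos: [576.5, -9.7, 65.9]
tcp_rot: [3.141, -0.001, 0.471]
contact_force: [0.6, 0.1, 4.0]
grip_width: 56.0
```

>>> carry_out --xyz '[[0,0,0.025],[0,0,0.025],[0,0,0.025],[0,0,0]]' --dr '[[0,0,0],[0,0,0],[0,0,0],[0,0,0]]'

```text
time: 12.0
tool_pos: [575.4, -9.7, 60.2]
tcp_rot: [-3.141, 0.002, 0.471]
contact_force: [0.2, -0.4, -2.7]
grip_width: 56.0
```

>>> carry_out --xyz '[[0,0,0.025],[0,0,0.025],[0,0,0.02],[0,0,0]]' --dr '[[0,0,0],[0,0,0],[0,0,0],[0,0,0]]'

```text
time: 12.5
tool_pos: [575.9, -9.7, 56.7]
tcp_rot: [-3.142, 0.0, 0.471]
contact_force: [0.6, 0.2, -3.3]
grip_width: 55.7
```

>>> carry_out --xyz '[[0,0,0.017],[0,0,0.0]]' --dr '[[0,0,0],[0,0,0]]'

```text
time: 12.75
tool_pos: [575.9, -9.7, 55.8]
tcp_rot: [3.142, 0.0, 0.471]
contact_force: [0.1, -0.6, -1.8]
grip_width: 55.9
```

>>> carry_out --xyz '[[0,0,0.012],[0,0,0.0]]' --dr '[[0,0,0],[0,0,0]]'

```text
time: 13.0
tool_pos: [576.0, -9.7, 55.1]
tcp_rot: [3.142, 0.0, 0.471]
contact_force: [0.5, -0.3, -1.7]
grip_width: 55.7
```

>>> carry_out --xyz '[[0,0,0.012],[0,0,0.0]]' --dr '[[0,0,0],[0,0,0]]'

```text
time: 13.25
tool_pos: [576.0, -9.7, 55.1]
tcp_rot: [3.141, -0.0, 0.471]
contact_force: [-2.8, -0.2, 5.6]
grip_width: 55.7
```

>>> carry_out --xyz '[[0,0,0.012],[0,0,0.0]]' --dr '[[0,0,0],[0,0,0]]'

```text
time: 13.5
tool_pos: [576.0, -9.7, 55.0]
tcp_rot: [3.141, -0.0, 0.471]
contact_force: [-5.2, -0.1, 10.8]
grip_width: 55.3
```

>>> carry_out --xyz '[[0,0,-0.02],[0,0,0],[0,0,0],[0,0,0],[0,0,0]]' --dr '[[0,0,0],[0,0,0],[0,0,0],[0,0,0],[0,0,0]]' --gripper 0.9

```text
time: 14.12
tool_pos: [576.0, -9.7, 54.8]
tcp_rot: [-3.142, 0.0, 0.471]
contact_force: [-0.4, 0.5, -0.3]
grip_width: 87.2
```

>>> carry_out --xyz '[[0,0,-0.3],[0,0,-0.5],[0,0,-0.8],[0,0,-0.4],[0,0,0],[0,0,0]]' --dr '[[0,0,0],[0,0,0],[0,0,0],[0,0,0],[0,0,0],[0,0,0]]'

```text
time: 14.88
tool_pos: [575.3, -9.6, 173.7]
tcp_rot: [-3.141, 0.002, 0.471]
contact_force: [1.5, -0.1, -0.0]
grip_width: 87.0
```

```bash
python3 o.py 2 s3
python3 - <<'E'
from h import *
import pickle
c=capture("wrist");o=get_obs();pickle.dump((c,o),open("li.pkl","wb"));cv2.imwrite("pics/w4.png",c["image"]);print(o["tool_pos"])
E
```

```text
tool_pos [575.204  -9.619 173.297]
tcp_rot [3.143e+00 2.000e-03 4.710e-01]
contact_force [ 0.43  -0.178  0.303]
moment [ 0.01  -0.013  0.024]
14.975 86.81862692338136
[575.29137985  -9.63437416 173.3841162 ]
```

View pics/s3.png

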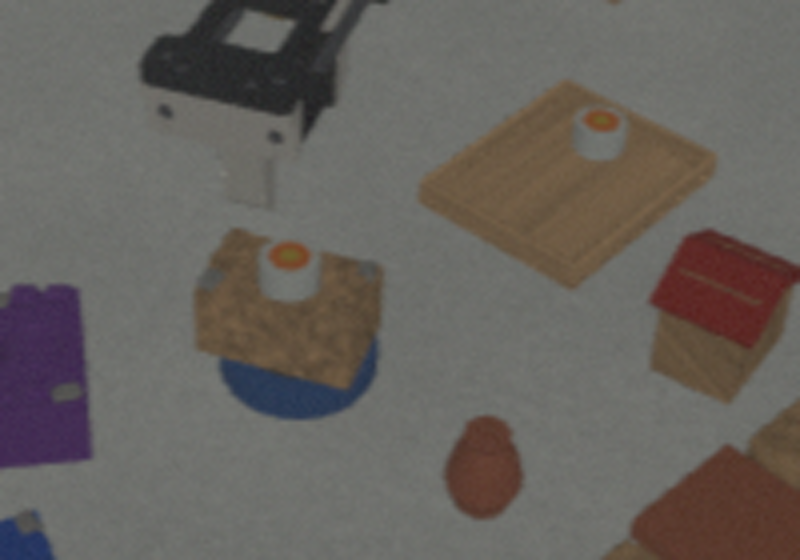

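View pics/w4.png

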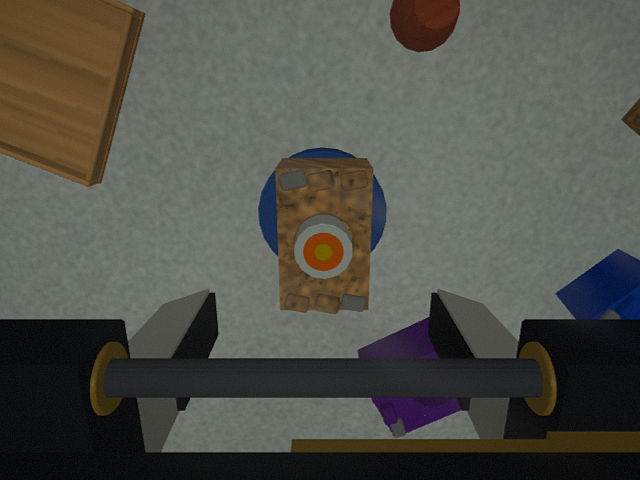

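>>> carry_out --xyz '[[0,0,0.6],[0,0,0.5],[0,0,0.3],[0,0,0],[0,0,0]]' --dr '[[0,0,0],[0,0,0],[0,0,0],[0,0,0],[0,0,0]]'

```text
time: 15.65
tool_pos: [576.3, -9.7, 91.2]
tcp_rot: [3.141, -0.0, 0.471]
contact_force: [0.3, 0.0, 0.4]
grip_width: 86.8
```

>>> carry_out --xyz '[[0,0,0.015],[0,0,0]]' --dr '[[0,0,0],[0,0,0]]'

```text
time: 15.9
tool_pos: [576.3, -9.7, 90.6]
tcp_rot: [3.141, -0.001, 0.471]
contact_force: [0.5, -0.5, -0.1]
grip_width: 87.1
```

>>> carry_out --xyz '[[0,0,0],[0,0,0],[0,0,0],[0,0,0],[0,0,0],[0,0,0],[0,0,0],[0,0,0]]' --dr '[[0,0,0],[0,0,0],[0,0,0],[0,0,0],[0,0,0],[0,0,0],[0,0,0],[0,0,0]]' --gripper -1

```text
time: 16.9
tool_pos: [576.0, -9.7, 90.0]
tcp_rot: [3.142, 0.0, 0.471]
contact_force: [0.5, -0.7, -0.7]
grip_width: 33.0
```

>>> carry_out --xyz '[[0,0,-0.1],[0,0,-0.2],[0,0,-0.4],[0,0,-0.5],[0,0,0],[0,0,0]]' --dr '[[0,0,0],[0,0,0],[0,0,0],[0,0,0],[0,0,0],[0,0,0]]'

```text
time: 17.65
tool_pos: [575.7, -9.6, 161.8]
tcp_rot: [-3.141, 0.0, 0.471]
contact_force: [-0.2, -0.5, 0.0]
grip_width: 32.9
```

```bash
python3 o.py 2 s4
python3 - <<'E'
from h import *
c=capture("wrist");o=get_obs();cv2.imwrite("pics/w5.png",c["image"])
t=capture("top");cv2.imwrite("pics/t5.png",cv2.resize(t["image"][195:305,180:350],None,fx=4.5,fy=4.5,interpolation=cv2.INTER_CUBIC))
E
```

```text
tool_pos [575.397  -9.618 161.141]
tcp_rot [3.142e+00 1.000e-03 4.710e-01]
contact_force [-0.003  0.203 -0.23 ]
moment [-0.009 -0.021  0.034]
17.75 33.13698080474664
```

View pics/s4.png

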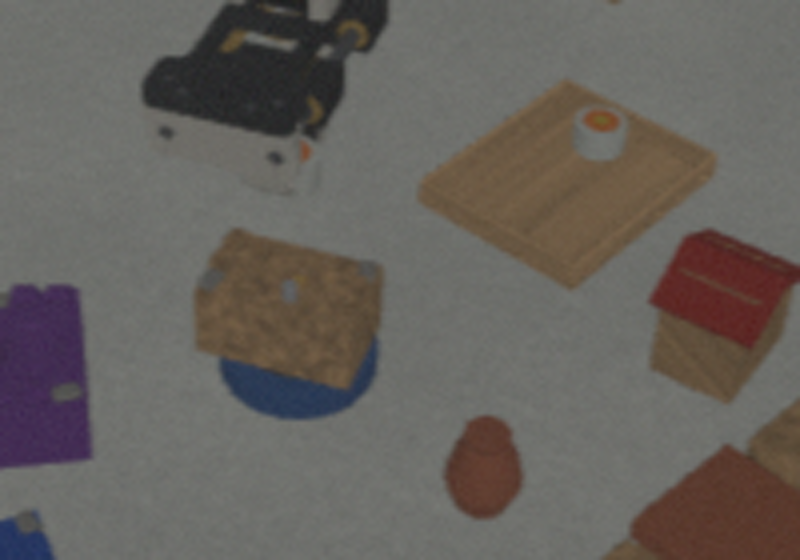

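View pics/w5.png

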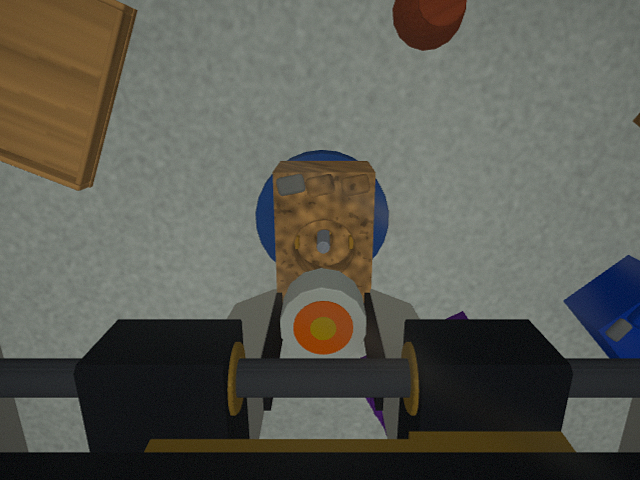

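View pics/t5.png

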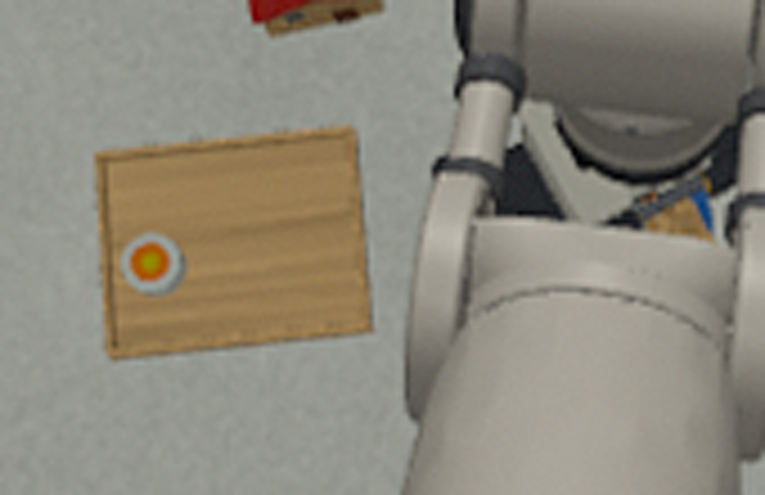

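Run:
```python
from h import *
t=capture("top")
f=lambda x,y:(180+(x+.5)/4.5-.5,195+(y+.5)/4.5-.5)
Q=[onz(t,*f(*p),18) for p in [(97,152),(352,128),(372,330),(110,357)]]
for q in Q: print(q.round(1))
print("c",np.mean(Q,0).round(1)); d=(Q[0]+Q[3]-Q[1]-Q[2])[:2];print(np.linalg.norm(d)/2,np.degrees(np.arctan2(-d[0],d[1])))
print(onz(t,*f(149,261),24))
```

```text
[632.9 302.   18. ]
[642.3 155.1  18. ]
[524.1 144.4  18. ]
[513.5 292.4  18. ]
c [578.2 223.5  18. ]
147.7912069894273 3.869184461026488
[566.82874872 269.83620362  24.        ]
```

>>> carry_out --xyz '[[0.3,-0.56,0],[0.4,-0.74,0],[0.4,-0.74,0],[0.3,-0.56,0],[0.173,-0.322,0],[0,0,0],[0,0,0],[0,0,0]]' --dr '[[0,0,0],[0,0,0],[0,0,0],[0,0,0],[0,0,0],[0,0,-0.6],[0,0,-0.8],[0,0,-1]]'

```text
time: 18.9
tool_pos: [580.5, 188.7, 161.6]
tcp_rot: [-3.142, 0.001, 0.81]
contact_force: [0.0, -0.6, -0.7]
grip_width: 33.0
```

>>> carry_out --xyz '[[0,0,0.2],[0,0,0.2],[0,0,0.2],[0,0,0.2],[0,0,0.2],[0,0,0.1],[0,0,0],[0,0,0]]' --dr '[[0,0,-1],[0,0,-1],[0,0,-1],[0,0,-1],[0,0,-1],[0,0,-1],[0,0,0],[0,0,0]]'

```text
time: 19.9
tool_pos: [580.7, 189.0, 96.1]
tcp_rot: [3.141, 0.0, 1.641]
contact_force: [0.3, -0.4, 0.2]
grip_width: 33.0
```

```bash
python3 o.py 2 s6
python3 - <<'E'
from h import *
c=capture("wrist");o=get_obs();cv2.imwrite("pics/w6.png",c["image"]);print(o["tool_pos"])
E
```

```text
tool_pos [580.733 189.145  96.308]
tcp_rot [3.141 0.    1.642]
contact_force [0.463 0.153 0.151]
moment [-0.062 -0.096 -0.03 ]
20.0 33.22130003238926
[580.70524994 189.2494159   96.33872426]
```

View pics/w6.png

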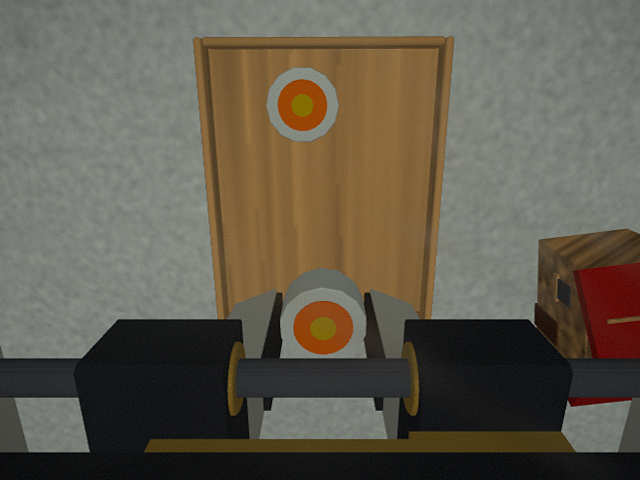

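View pics/s6.png

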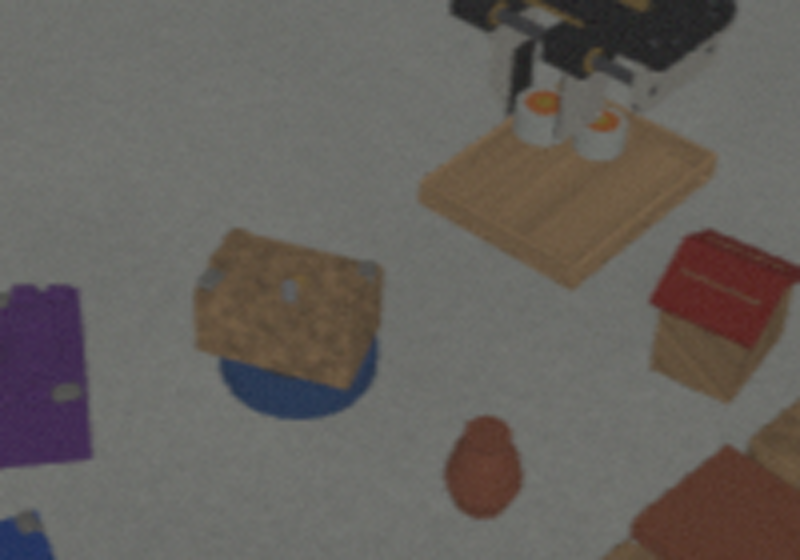

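Run:
```python
from h import *
c=capture("wrist");o=get_obs()
for p,z in [((540,240),40),((536,320),10),((577,270),45),((568,405),45),((610,320),75)]: print(onz(c,*p,z).round(0))
# tray inner edges at row 200, z 18
for p in [(205,200),(440,200),(212,290),(434,290)]: print(onz(c,*p,18).round(1))
```

```text
[682. 215.  40.]
[708. 158.  10.]
[700. 203.  45.]
[715. 127.  45.]
[699. 193.  75.]
[518.1 217.6  18. ]
[638.2 226.3  18. ]
[521.3 167.2  18. ]
[642.8 176.   18. ]
```

>>> carry_out --xyz '[[0,-0.1,0.3],[0,0,0.4],[0,0,0.24],[0,0,0],[0,0,0]]' --dr '[[0,0,0],[0,0,0],[0,0,0],[0,0,0],[0,0,0]]'

```text
time: 20.72
tool_pos: [575.1, 189.0, 40.3]
tcp_rot: [3.14, -0.0, 1.644]
contact_force: [0.2, 0.9, 0.1]
grip_width: 33.1
```

>>> carry_out --xyz '[[0,0,0.015],[0,0,0.0]]' --dr '[[0,0,0],[0,0,0]]'

```text
time: 20.98
tool_pos: [574.7, 188.9, 39.2]
tcp_rot: [3.141, 0.0, 1.644]
contact_force: [-0.0, -0.4, -0.2]
grip_width: 33.1
```

>>> carry_out --xyz '[[0,0,0.015],[0,0,0.0]]' --dr '[[0,0,0],[0,0,0]]'

```text
time: 21.22
tool_pos: [574.5, 188.9, 37.8]
tcp_rot: [3.142, 0.0, 1.644]
contact_force: [-0.6, 0.4, 0.4]
grip_width: 33.0
```

>>> carry_out --xyz '[[0,0,0.015],[0,0,0.015],[0,0,0.0]]' --dr '[[0,0,0],[0,0,0],[0,0,0]]'

```text
time: 21.6
tool_pos: [574.4, 188.9, 35.8]
tcp_rot: [-3.141, 0.0, 1.644]
contact_force: [0.9, 0.3, -1.2]
grip_width: 33.0
```

>>> carry_out --xyz '[[0,0,0.012],[0,0,0.0]]' --dr '[[0,0,0],[0,0,0]]'

```text
time: 21.85
tool_pos: [574.4, 188.9, 35.2]
tcp_rot: [-3.141, 0.0, 1.644]
contact_force: [0.9, 0.1, -0.4]
grip_width: 33.2
```

>>> carry_out --xyz '[[0,0,0.01],[0,0,0.0]]' --dr '[[0,0,0],[0,0,0]]'

```text
time: 22.1
tool_pos: [574.4, 188.9, 34.6]
tcp_rot: [-3.142, 0.0, 1.644]
contact_force: [-0.1, 0.9, 0.2]
grip_width: 32.9
```

>>> carry_out --xyz '[[0,0,0.008],[0,0,0.0]]' --dr '[[0,0,0],[0,0,0]]'

```text
time: 22.35
tool_pos: [574.5, 188.9, 34.1]
tcp_rot: [-3.142, 0.0, 1.644]
contact_force: [0.7, 0.2, 0.2]
grip_width: 33.2
```

>>> carry_out --xyz '[[0,0,0.008],[0,0,0.0]]' --dr '[[0,0,0],[0,0,0]]'

```text
time: 22.6
tool_pos: [574.5, 188.9, 34.0]
tcp_rot: [3.141, 0.0, 1.644]
contact_force: [-1.6, -0.4, 3.7]
grip_width: 33.0
```

>>> carry_out --xyz '[[0,0,0.008],[0,0,0.0]]' --dr '[[0,0,0],[0,0,0]]'

```text
time: 22.85
tool_pos: [574.5, 188.9, 34.0]
tcp_rot: [3.141, 0.0, 1.644]
contact_force: [-3.1, -1.1, 5.9]
grip_width: 33.1
```

>>> carry_out --xyz '[[0,0,-0.01],[0,0,0],[0,0,0],[0,0,0],[0,0,0]]' --dr '[[0,0,0],[0,0,0],[0,0,0],[0,0,0],[0,0,0]]' --gripper 0

```text
time: 23.48
tool_pos: [574.5, 188.9, 33.7]
tcp_rot: [-3.141, 0.0, 1.644]
contact_force: [-0.4, 0.3, 0.9]
grip_width: 45.9
```

>>> carry_out --xyz '[[0,0,-0.2],[0,0,-0.4],[0,0,-0.8],[0,0,-0.9],[0,0,0],[0,0,0],[0,0,0]]' --dr '[[0,0,0],[0,0,0],[0,0,0],[0,0,0],[0,0,0],[0,0,0],[0,0,0]]'

```text
time: 24.35
tool_pos: [573.7, 188.7, 170.4]
tcp_rot: [-3.139, 0.0, 1.644]
contact_force: [0.3, 0.1, -0.8]
grip_width: 45.7
```

```bash
python3 o.py 1 s7
python3 - <<'E'
from h import *
c=capture("wrist");o=get_obs();cv2.imwrite("pics/w7.png",c["image"])
E
```

```text
tool_pos [573.748 188.732 170.361]
tcp_rot [3.144 0.    1.644]
contact_force [-0.007 -0.418  0.026]
moment [-0.035 -0.071  0.027]
24.4 45.8295558949905
```

View pics/w7.png

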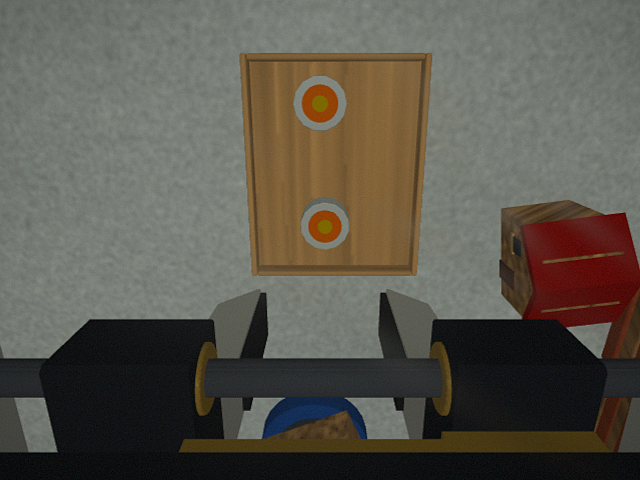

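View pics/s7.png

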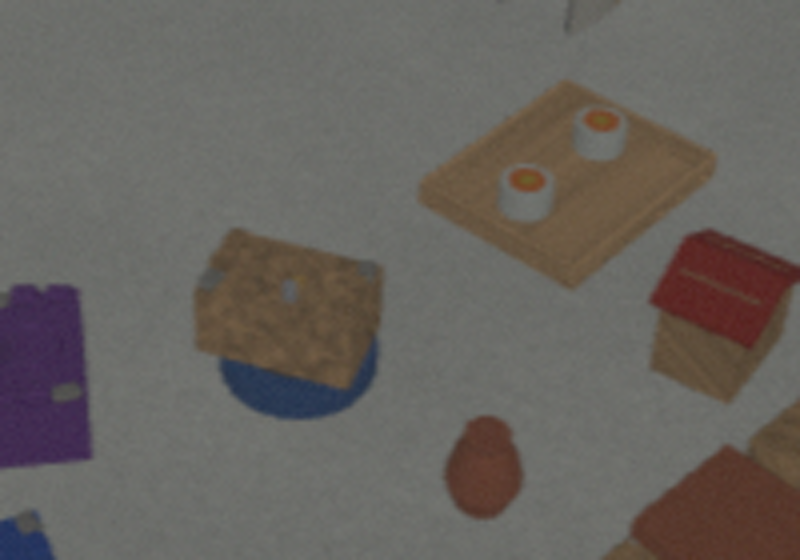

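The wrist picture shows the light lens up in the tray at (325,226), with the spent light at (320,103). In the scene picture the base sits level on the stand and the gripper touches nothing.

```bash
python3 -c "
from plant import *
print(close_job())"
```

```text
the job is handed in; nothing more can be done
None
```

The job is done and handed in at about 24.5 s. The dead light is out of the base and lies flat, lens up, in the tray beside the spent one.

- **Push-out:** I found the pin with the wrist camera and gripped the plinth across its 56 mm side. The pin entered the hole on the first try, with no side force to speak of. The clips let go at about 7 N. The plinth stopped on the stand where expected, with about 14 N on it (no more than that felt at any time).
- **Placing:** I gripped the exposed part of the light, carried it over and lowered it until it touched the tray floor at about 6 N. Then I released it and lifted clear.
- **Last checks:** The final pictures show the light in the empty half of the tray and the plinth level on the stand. The spent light, red house, jug and purple look-alike (those in view) look unmoved. Measured contact force at the end was about zero.
- **Disagreements:** The cameras differed by 2 to 4 mm on where the pin and plinth were, so I relied on the wrist camera for both. The gripper read 33 mm on the 34 mm light, but the hold was firm.

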